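Load the indexing slide and lock it in the next hole

TASK

Put the sawn aluminium block flat and square in the pocket of the sliding section and let go of it; then pull up the black lock knob, slide the section one hole further towards the upright end plate and let the pin drop fully home there, with the block still seated. Leave the tape roll and the steel bracket where they lie. Finish while holding: keep the gripper closed on the knob with the pin fully home; do not let go at the end.

Things in the scene. Friction and masses are not known exactly. Their poses are not given: they have to be found in the camera images.
- block_centre (a point): Centre (half-way up) of the loose sawn aluminium block, 40 (its x) x 55 (y) x 28 (z) mm, 0.11 to 0.23 kg, two small holes in its top. It lies flat on a plywood board (345 x 485 mm, top at z = 39 mm) in an open card tray whose walls rise to z = 55 mm just outside the board's edge.
- rail: Fixed horizontal square tube, 30 mm wide. Origin on the board's top (z = 39 mm) under the start hole. x runs along the tube to its end with an upright plate (50 mm wide, 62 mm high, at x = 170 mm); z up; y towards the pocket's side. The tube's top (34 mm above the board) has 11 mm holes at x = -60, 0, 60, 120 mm; the pin starts in that at 0, so the next is at +60 mm.
- section (a joint): Position (m) of the grey tube section that slides on the rail, along the rail's x: 0 at the start hole, +0.060 at the next hole; range -0.06 to 0.12. 50 mm long, top 39.5 mm above the board; carries the plunger on top and the steel pocket at its side. Friction about 2.5 N; locked with about 1.5 mm play either way while the pin is in a hole.
- pocket (a point): Centre of the pocket's floor, 8 mm above the board, 56.5 mm from the rail's middle line; moves with the section; axes as the rail's. Clear 44 mm along x, 59 mm along y: the block fits with its x along the pocket's x, either way round. Walls 6 mm thick, 7 mm above the floor, then lead-in lips to 10 mm, 3 mm wider per side. Seated block's centre: 14 mm above this point.
- plunger (a joint): Lift (m) of the lock plunger (pin and knob), straight up: 0 pin fully home, 0.020 upper stop. The pin, 8 mm thick with a round end, reaches 12 mm into the hole, so it is clear from about 0.012; between holes it rests on the tube at 0.012. A spring pushes it down, 4 N at home, 7 N at the stop; let go over a hole, it drops home by itself.
- knob_centre (a point): Centre (half-way up) of the black round upright knob, 24 mm across, 22 mm high; moves with section and plunger. With the pin home it is 62 mm above the board, the knob reaching from 51 to 73 mm. Straight under the knob is a fixed boss, 20 mm across, its top 49 mm above the board.
- knob: The same black knob as a body (for the grip force on it); origin at the centre of its underside, z up.
- tape_roll: Bystander: black roll of tape, 62 mm across, 19 mm high, lying on the board near the block; origin at the centre of its underside.
- bracket: Bystander: bent steel angle bracket, 62 x 40 x 50 mm, standing on the board near the block; origin at the centre of its underside.
Mind the look-alikes: they are no part of the job. Leave any blue look-alike of the part that bears block_centre alone.

How it is judged:
By the outcome, as a careful person would: the job done as asked, in the order asked, and still so for the second after the job is handed in, while the arm keeps its last pose, push and grip.
It also fails if it takes over 48 s, if anything falls off the work surface, if the arm or the gripper's body presses on something with over 40 N, if the wrist force passes 120 N, or if a joint passes its speed limit or range.

ROBOT

A 7-joint arm with a two-finger parallel gripper is mounted at the origin on a cart in front of the work surface, level with it; the furniture and walls round the work are solid. World frame = base frame: x ahead of the robot, y to its left, z up, the work surface at z = 0. Lengths are in m, angles in rad, forces in N, time in s.
With the tool pointing down it reaches from about 0.35 to 0.9 m from the base axis. Payload 7.2 kg.
Tool frame: the origin (TCP) lies at the centre of the arm's flange, where the gripper is bolted on; the fingertips stand 182 mm ahead of it and the grasp point (between the pads) lies 163 mm ahead of it; z points along the fingers, y is the line along which they close (so a half turn about z gives the same grasp; the last joint's range is limited). The gripper opens to 88 mm and grips with 3 to 60 N. Pads are 20 mm wide; open, the fingers measure 115 mm over their backs; the gripper's body (75 mm by 178 mm) begins 61 mm behind the grasp point.
Start: joints at [-1.314, 0.411, -0.013, 1.596, 0.006, 1.134, -0.082], TCP at [0.199, 0.592, 0.405] pointing down, gripper open.
Joint ranges: [-2.95, 2.95], [-0.29, 1.99], [-1.47, 1.44], [0.14, 2.54], [-1.03, 4.17], [0.13, 1.85], [-2.86, 2.86]. Speed limits (rad/s): [2.39, 2.39, 3.01, 3.01, 3.14, 3.14, 3.14].

INTERFACE

Orientations are given as a unit quaternion [x, y, z, w].
In Python, from workcell import manip gives the robot as it stands.
- The arm moves only by the shell command python3 -m crank 'ROWS'. ROWS is JSON, a list of rows, each a list of 3 entries, a list of its own where there are three numbers: the finger opening in mm, from 0 to 87.8, then the shift along the tool's x, y, z in units of 0.15 m (1.0 is 0.15 m), then the turn about the tool's z in units of pi rad (1.0 is pi rad). In form: [[grip, [x, y, z], turn], ...]. A call has 1 to 20 rows; each row shifts and turns the commanded pose from where the row before left it, along the tool's axes as they then stand; what a row does not reach is not made up. A row lasts 1/12 s, in which the tool goes at most 41.7 mm and 7.16 degrees, less where a joint would pass 70% of its speed; a pose out of reach is approached as far as the arm can. A call with a number of a shift or a turn outside -1 to 1 is refused whole. A call with a gripper value outside its range is refused whole. The fingers move at their own pace and stop on an object; the grip force is fixed at half the most. Time passes only in rows, so rows that do not move let the fingers close. It gives the time, the measured TCP pose, the force, the opening and the grip force at its end, in the units of the state.
- manip.read_state(): the state, without advancing time (a new reading comes with each control period).
- manip.snapshot(name): name is "scene" or "top" or "wrist"; returns a dict with "color" (400x640x3 uint8, red, green, blue), "range_z" (400x640 float32, m along the optical axis (not along the pixel's ray), 0 where there is no reading), "mtx" (3x3 intrinsics, pixels), "origin" and "attitude" of the camera in the world; the wrist camera has in their place "T_tool_cam" (4x4, takes a point from camera to tool coordinates, whose origin is the TCP and whose axes are the flange's). Camera axes: x right, y down, z forward; pixel columns grow to the right and rows downward; lengths in m; the calibration is good to about 2 mm. A picture is of the moment at which its call begins: read the wrist's pose just before it.
- manip.hand_in(): hands the job in; it is judged then, once.
The state is a dict: "time_s": time; "joint_positions": joint angles; "qvel": joint speeds; "joint_efforts": joint torques, N m; "tcp_pos": TCP position; "ee_rot": TCP orientation; "ft_force": force on the tool from outside, world axes, zero at the start; "wrist_torque": the same for the moment, N m; "gripper_width": opening from 0.0 (shut) to 1.0 (fully open); "grasp_force": force on a finger pad.
Only numpy, scipy, OpenCV 4.12 (cv2) and the standard library are available. Lean on these libraries where they do the work, as an engineer would, in place of code of your own. Each camera call takes 0.05 s, during which the arm holds its last target. There are 200 camera calls.

## Working session

There is one attempt and no reset: what is moved stays moved. The work goes in short steps, Python scripts to look and compute and a shell command to move; the robot and the scene stay as the last step left them, time stands still between calls to the robot, and variables do not carry over. Pictures are saved under pics/ and viewed, at most 10 in all, crops included, and the job is handed in when it is done.

```bash
mkdir -p pics; ls; cat > h.py <<'E'
import numpy as np, cv2
from scipy.spatial.transform import Rotation as R
from workcell import manip
def snap(n):
    s=manip.read_state(); d=manip.snapshot(n); 
    if n=="wrist":
        T=np.eye(4); T[:3,:3]=R.from_quat(s["ee_rot"]).as_matrix(); T[:3,3]=s["tcp_pos"]
        C=T@np.array(d["T_tool_cam"]); d["Rm"],d["o"]=C[:3,:3],C[:3,3]
    else:
        a=np.array(d["attitude"]); d["Rm"]=a if a.shape==(3,3) else R.from_quat(a).as_matrix(); d["o"]=np.array(d["origin"])
    return d
def pts(d):
    z=d["range_z"]; v,u=np.indices(z.shape); K=np.array(d["mtx"])
    c=np.stack([(u-K[0,2])/K[0,0]*z,(v-K[1,2])/K[1,1]*z,z],-1)
    return c@d["Rm"].T+d["o"]
def ray(d,uv,h):
    K=np.array(d["mtx"]); r=d["Rm"]@np.array([(uv[0]-K[0,2])/K[0,0],(uv[1]-K[1,2])/K[1,1],1])
    return d["o"]+r*(h-d["o"][2])/r[2]
def save(d,n): cv2.imwrite("pics/"+n+".png",d["color"][...,::-1])
E
python3 - <<'E'
from h import *
import pickle
s=manip.read_state(); print(s)
for n in ["top","scene","wrist"]:
    d=snap(n); save(d,n+"0"); pickle.dump(d,open(n+"0.pkl","wb")); print(n,d["o"],d["Rm"],d["mtx"])
E
```

```text
pics
{'time_s': 0.0, 'joint_positions': array([-1.31419851,  0.41189955, -0.0127051 ,  1.59704152,  0.00559649,
        1.13432449, -0.08222184]), 'qvel': array([ 0.00041753,  0.00027294, -0.0011204 , -0.00255283,  0.00144615,
        0.00080865, -0.00227891]), 'joint_efforts': array([-1.22209982e-03, -5.87952554e+01,  6.41222075e-01, -2.91075039e+01,
       -5.38535393e-02,  1.83617882e-02,  1.34479546e-04]), 'tcp_pos': array([0.19940192, 0.59210553, 0.40381014]), 'ee_rot': array([ 1.61688450e-01,  9.86841515e-01, -8.15249868e-04, -7.47605755e-05]), 'ft_force': array([-0.40774474,  0.27755177,  0.75383784]), 'wrist_torque': array([-0.06151269,  0.01784478,  0.02555284]), 'grasp_force': 0.0, 'gripper_width': 0.9986853686911473}
top [0.34287016 0.27920302 1.43169597] [[ 0.01126962 -0.99097029  0.13360721]
 [-0.99981252 -0.00906322  0.01711076]
 [-0.01574534 -0.13377499 -0.99088664]] [[461.20460706   0.         320.40832497]
 [  0.         461.20460706 199.07309142]
 [  0.           0.           1.        ]]
scene [ 0.24262818 -0.36836554  1.32078372] [[ 0.93484762 -0.31289281  0.16780349]
 [-0.35480862 -0.80589622  0.47396427]
 [-0.01306781 -0.5026225  -0.86440723]] [[486.36827884   0.         314.20444012]
 [  0.         486.36827884 202.96007391]
 [  0.           0.           1.        ]]
wrist [0.12503493 0.61863717 0.38301555] [[ 3.19335616e-01  9.07949174e-01  2.71390975e-01]
 [ 9.47641260e-01 -3.05688421e-01 -9.23614232e-02]
 [-8.98399353e-04  2.86675578e-01 -9.58027299e-01]] [[295.20073838   0.         318.50655759]
 [  0.         295.20073838 203.08732222]
 [  0.           0.           1.        ]]
```

View pics/top0.png

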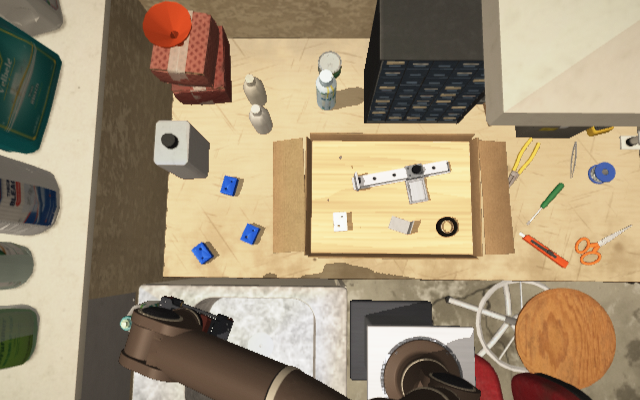

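View pics/wrist0.png

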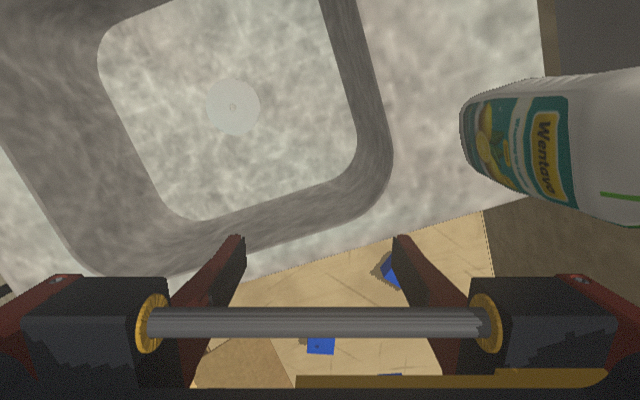

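The top view shows the block at (340,222), the bracket at (402,226), the tape at (447,227) and the rail from the plate at (357,182) to (450,167). The knob is at (417,170) and the pocket at (417,190). The wrist view sees only the sink and the blue look-alikes.

```bash
python3 - <<'E'
from h import *
import pickle
d=pickle.load(open("top0.pkl","rb")); P=pts(d)
e=pickle.load(open("scene0.pkl","rb"))
c=cv2.resize(d["color"][150:245,320:480],(800,475),interpolation=cv2.INTER_CUBIC)
cv2.imwrite("pics/topc.png",c[...,::-1]); 
for n,u in dict(block=(340,222),knob=(417,170),pocket=(417,190),railR=(448,168),plate=(357,182),br=(402,226),tape=(447,220),board=(330,200)).items(): print(n,P[u[1],u[0]].round(3))
# scene projection of workcell
K=np.array(e["mtx"])
for u in [(340,222),(417,170),(357,182)]:
    q=e["Rm"].T@(P[u[1],u[0]]-e["o"]); print((K@q/q[2])[:2])
for h in [.039,.067,.112,.073]: print(h,ray(d,(417,170),h),ray(d,(340,222),h))
save(e,"sceneraw")
E
```

```text
block [0.459 0.244 0.065]
knob [0.609 0.022 0.111]
pocket [0.559 0.012 0.054]
railR [ 0.63  -0.085  0.042]
plate [0.574 0.196 0.098]
br [0.451 0.057 0.042]
tape [ 0.469 -0.075  0.057]
board [0.528 0.274 0.038]
[314.69542875 227.03730709]
[396.77201225 270.14138247]
[358.530903   222.78385854]
0.039 [0.62322518 0.00834702 0.039     ] [0.4612164  0.24319128 0.039     ]
0.067 [0.61758867 0.01379255 0.067     ] [0.45883706 0.24391529 0.067     ]
0.112 [0.60853   0.0225443 0.112    ] [0.45501313 0.24507888 0.112     ]
0.073 [0.61638085 0.01495945 0.073     ] [0.4583272  0.24407044 0.073     ]
```

View pics/topc.png

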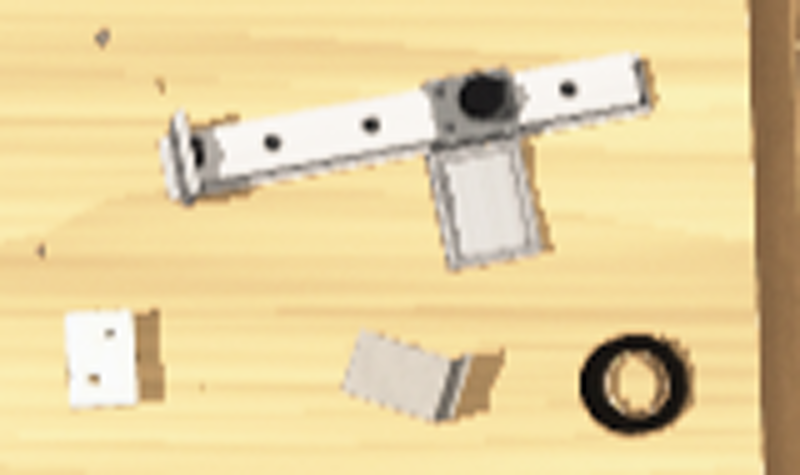

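```bash
cat >> h.py <<'E'
def blockmask(d,P,c,r=.05,zlo=.058,zhi=.075):
    m=(np.abs(P[...,2]-(zlo+zhi)/2)<(zhi-zlo)/2)&(np.hypot(P[...,0]-c[0],P[...,1]-c[1])<r)
    return m
def block(d,c,r=.05):
    im=d["color"]; P=pts(d); near=np.hypot(P[...,0]-c[0],P[...,1]-c[1])<r
    m=((im.min(-1)>175)&near).astype(np.uint8)
    m=cv2.morphologyEx(m,cv2.MORPH_CLOSE,np.ones((3,3)))
    cs=cv2.findContours(m,cv2.RETR_EXTERNAL,cv2.CHAIN_APPROX_NONE)[0]
    k=max(cs,key=cv2.contourArea)[:,0,:]
    w=np.array([ray(d,p,.067)[:2] for p in k]).astype(np.float32)
    return cv2.minAreaRect(w*1000), m
def info(t=""):
    s=manip.read_state(); M=R.from_quat(s["ee_rot"]).as_matrix()
    print(t,"t",round(s["time_s"],2),"tcp",s["tcp_pos"].round(4),"yaw_y",round(np.degrees(np.arctan2(M[1,1],M[0,1])),2),"z",M[:,2].round(3),"f",s["ft_force"].round(1),"w",round(s["gripper_width"]*88,1),"g",round(s["grasp_force"],1)); return s,M
def go(xy,z,yaw):
    "shift/turn needed in units (turn first, then shift)"
    s,M=info(); cur=np.degrees(np.arctan2(M[1,1],M[0,1])); 
    dw=np.array([xy[0],xy[1],z])-s["tcp_pos"]; print("turn",-(yaw-cur)/180,"shift before turn",(M.T@dw/.15).round(4))
    M2=R.from_euler("z",yaw-cur,degrees=True).as_matrix()@M; print("shift after turn",(M2.T@dw/.15).round(4))
E
python3 - <<'E'
from h import *
import pickle
d=pickle.load(open("top0.pkl","rb"))
print(block(d,(.459,.244))[0])
f=lambda u,v,h: ray(d,(320+(u+.5)/5-.5,150+(v+.5)/5-.5),h)[:2]
h=[f(272,142,.073),f(372,125,.073),f(568,90,.073)]
x=h[0]-h[2]; print(h,np.linalg.norm(x),np.degrees(np.arctan2(x[1],x[0])))
org=(h[0]+h[1]+h[2]-x/np.linalg.norm(x)*.12)/3; print("origin",org, "knob",f(482,92,.112))
ux=x/np.linalg.norm(x); uy=np.array([-ux[1],ux[0]]); print("pocket",org+uy*.0565)
info()
E
```

```text
((460.4480895996094, 258.27410888671875), (59.01152420043945, 67.25847625732422), 3.777912139892578)
[array([0.59102547, 0.14334402]), array([0.60183875, 0.08366764]), array([ 0.62407504, -0.03342643])] 0.1798334383241946 100.5899431769187
origin [0.61299757 0.02520971] knob [0.61441962 0.02534095]
pocket [0.5574599 0.0148262]
 t 0.15 tcp [0.1994 0.5922 0.404 ] yaw_y 71.39 z [-0.    -0.001 -1.   ] f [-0.6  0.1 -0.4] w 87.9 g 0.0
```

```bash
python3 -m crank '[[87.8,[-0.149,-0.103,0],0],[87.8,[-0.149,-0.103,0],0],[87.8,[-0.149,-0.103,0],0],[87.8,[-0.149,-0.103,0],0],[87.8,[-0.149,-0.103,0],0],[87.8,[-0.149,-0.103,0],0],[87.8,[-0.149,-0.103,0],0],[87.8,[-0.149,-0.103,0],0],[87.8,[-0.149,-0.103,0],0],[87.8,[-0.149,-0.103,0],0],[87.8,[-0.149,-0.103,0],0],[87.8,[-0.149,-0.103,0],0],[87.8,[-0.149,-0.103,0],0],[87.8,[-0.149,-0.103,0],0],[87.8,[-0.149,-0.103,0],0],[87.8,[-0.149,-0.103,0],0],[87.8,[0,0,0],-0.032],[87.8,[0,0,0],-0.032],[87.8,[0,0,0],-0.032],[87.8,[0,0,0],-0.031]]' && python3 -m crank '[[87.8,[0,0,0],0],[87.8,[0,0,0],0],[87.8,[0,0,0],0]]'
python3 - <<'E'
from h import *
import pickle
info(); d=snap("wrist"); pickle.dump(d,open("w1.pkl","wb")); save(d,"w1")
P=pts(d); print(P[150:300:30,320].round(3))
go((.459,.244),.40,94)
E
```

```text
time_s: 1.82
tcp_pos: [0.4595, 0.2437, 0.4044]
ee_rot: [-0.039, 0.999, -0.0, -0.0]
ft_force: [-0.3, 0.5, -0.6]
gripper_width: 1.005
grasp_force: 0.0
time_s: 2.07
tcp_pos: [0.4595, 0.2439, 0.4046]
ee_rot: [-0.035, 0.999, -0.0, -0.0]
ft_force: [0.4, -0.4, 0.1]
gripper_width: 0.999
grasp_force: 0.0
 t 2.07 tcp [0.4595 0.2439 0.4046] yaw_y 94.06 z [-0. -0. -1.] f [ 0.4 -0.4  0.1] w 87.9 g 0.0
[[0.42  0.244 0.039]
 [0.45  0.246 0.065]
 [0.484 0.249 0.066]
 [0.532 0.252 0.04 ]
 [0.576 0.256 0.038]]
 t 2.12 tcp [0.4594 0.2439 0.4046] yaw_y 94.1 z [-0. -0. -1.] f [-0.4 -0.9 -0.3] w 88.3 g 0.0
turn 0.0005761146547433624 shift before turn [0.0029 0.0006 0.0305]
shift after turn [0.0029 0.0006 0.0305]
```

View pics/w1.png

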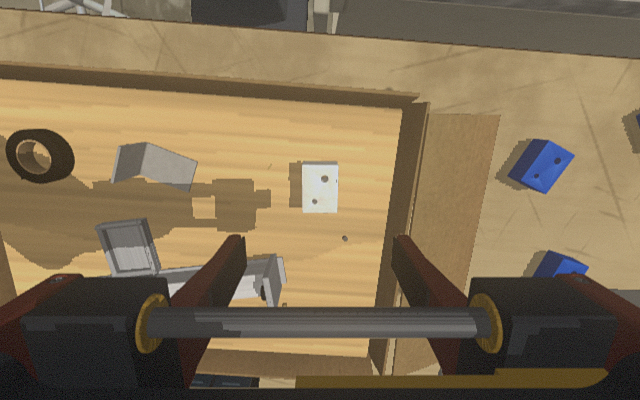

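The wrist view shows the block clearly at (320,187), with the bracket, the tape and the pocket at left. Next I'll measure the block by its top face.

```bash
cat >> h.py <<'E'
def block2(d,box,zt=.067,thr=45,dbg=None):
    im=d["color"]; hsv=cv2.cvtColor(im,cv2.COLOR_RGB2HSV); m=((hsv[...,1]<thr)&(hsv[...,2]>150)).astype(np.uint8)
    q=np.zeros_like(m); u0,u1,v0,v1=box; q[v0:v1,u0:u1]=m[v0:v1,u0:u1]
    q=cv2.morphologyEx(q,cv2.MORPH_CLOSE,np.ones((5,5)))
    k=max(cv2.findContours(q,cv2.RETR_EXTERNAL,cv2.CHAIN_APPROX_NONE)[0],key=cv2.contourArea)[:,0,:]
    w=np.array([ray(d,p,zt)[:2] for p in k]).astype(np.float32)
    return cv2.minAreaRect(w*1000), cv2.minAreaRect(k), w
E
python3 - <<'E'
from h import *
import pickle
d=pickle.load(open("w1.pkl","rb"))
for t in (35,45,60): r=block2(d,(285,355,145,230),thr=t); print(r[0],r[1])
t=pickle.load(open("top0.pkl","rb")); r=block2(t,(325,360,205,240)); print(r[0],r[1])
P=pts(d)
m=np.abs(P[...,2]-.067)<.008; m&=np.hypot(P[...,0]-.459,P[...,1]-.244)<.05
print(cv2.minAreaRect((P[m][:,:2]*1000).astype(np.float32)))
E
```

```text
((458.8845520019531, 246.5841827392578), (54.77529525756836, 39.186527252197266), 3.5557405948638916) ((320.0, 188.0), (48.0, 36.0), 90.0)
((458.8852233886719, 246.5727081298828), (54.747718811035156, 39.245540618896484), 3.598453998565674) ((320.0, 188.0), (48.0, 36.0), 90.0)
((458.8849182128906, 246.57785034179688), (54.74576187133789, 39.3544921875), 3.6014981269836426) ((319.9999694824219, 187.99998474121094), (35.99999237060547, 47.99999237060547), 0.0)
((460.3814392089844, 245.34454345703125), (56.48225402832031, 38.647090911865234), 0.5496058464050293) ((339.5, 221.5), (19.0, 13.0), 90.0)
((459.7717590332031, 246.64389038085938), (54.699832916259766, 39.73686981201172), 3.717622756958008)
```

```bash
python3 -m crank '[[87.8,[0.004,0.017,0.12],0.003],[87.8,[0,0,0.16],0],[87.8,[0,0,0.16],0],[87.8,[0,0,0.16],0],[87.8,[0,0,0.16],0],[87.8,[0,0,0.13],0],[87.8,[0,0,0.1],0],[87.8,[0,0,0.08],0],[87.8,[0,0,0.04],0],[87.8,[0,0,0.025],0],[87.8,[0,0,0],0],[87.8,[0,0,0],0],[30,[0,0,0],0],[30,[0,0,0],0],[30,[0,0,0],0],[30,[0,0,0],0],[30,[0,0,0],0],[30,[0,0,0],0],[30,[0,0,0],0],[30,[0,0,0],0]]'; python3 -c "
from h import *
info()"
```

```text
time_s: 3.78
tcp_pos: [0.4587, 0.2463, 0.2344]
ee_rot: [-0.032, 0.999, -0.0, -0.0]
ft_force: [-0.7, -0.5, 1.9]
gripper_width: 0.453
grasp_force: 30.0
 t 3.78 tcp [0.4587 0.2463 0.2344] yaw_y 93.71 z [-0. -0. -1.] f [-0.7 -0.5  1.9] w 39.8 g 30.0
```

```bash
python3 -m crank '[[30,[0,0,-0.05],0],[30,[0,0,-0.1],0],[30,[0,0,-0.16],0],[30,[0,0,-0.16],0],[30,[0,0,-0.16],0],[30,[0,0,-0.16],0],[30,[0,0,-0.16],0],[30,[0,0,-0.15],0],[30,[-0.018,-0.145,0],-0.004],[30,[-0.018,-0.145,0],-0.004],[30,[-0.018,-0.145,0],-0.004],[30,[-0.018,-0.145,0],-0.004],[30,[-0.018,-0.145,0],-0.004],[30,[-0.018,-0.145,0],-0.004],[30,[-0.018,-0.145,0],-0.004],[30,[-0.018,-0.145,0],-0.004],[30,[-0.018,-0.145,0],-0.003],[30,[-0.018,-0.145,0],-0.003]]' && python3 -m crank '[[30,[0,0,0],0],[30,[0,0,0],0],[30,[0,0,0],0],[30,[0,0,0],0]]'
python3 - <<'E'
from h import *
import pickle
info(); d=snap("wrist"); pickle.dump(d,open("w2.pkl","wb")); save(d,"w2")
E
```

```text
time_s: 5.28
tcp_pos: [0.5115, 0.0328, 0.3997]
ee_rot: [-0.092, 0.996, 0.0, -0.0]
ft_force: [0.4, -0.6, -1.7]
gripper_width: 0.453
grasp_force: 30.0
time_s: 5.62
tcp_pos: [0.5114, 0.035, 0.3994]
ee_rot: [-0.093, 0.996, 0.0, -0.0]
ft_force: [-0.4, -0.1, -2.3]
gripper_width: 0.456
grasp_force: 30.0
 t 5.62 tcp [0.5114 0.035  0.3994] yaw_y 100.63 z [-0.     0.001 -1.   ] f [-0.4 -0.1 -2.3] w 40.1 g 30.0
```

View pics/w2.png

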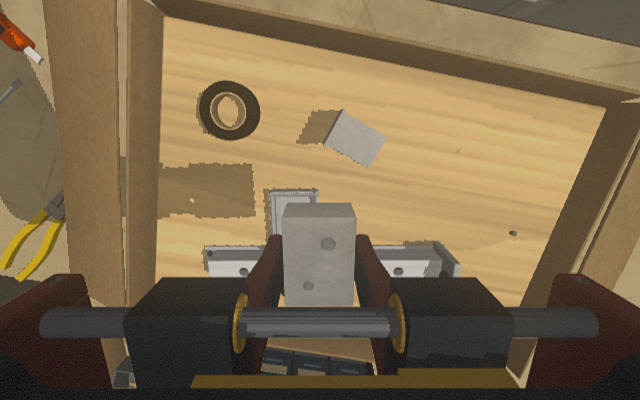

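The held block hides the pocket (its lip shows at (293,193)), so I'll move forward to see pocket and rail in front of the block.

```bash
python3 -m crank '[[30,[-0.1,0,0],0],[30,[-0.15,0,0],0],[30,[-0.15,0,0],0],[30,[-0.1,0,0],0],[30,[0,0,0],0],[30,[0,0,0],0],[30,[0,0,0],0],[30,[0,0,0],0]]'
python3 - <<'E'
from h import *
import pickle
info(); d=snap("wrist"); pickle.dump(d,open("w3.pkl","wb")); save(d,"w3")
c=d["color"][60:280,160:480]; cv2.imwrite("pics/w3c.png",cv2.resize(c,(800,550),interpolation=cv2.INTER_CUBIC)[...,::-1])
E
```

```text
time_s: 6.33
tcp_pos: [0.5846, 0.0477, 0.3994]
ee_rot: [-0.092, 0.996, 0.0, -0.0]
ft_force: [0.1, 0.6, -1.6]
gripper_width: 0.455
grasp_force: 30.0
 t 6.33 tcp [0.5846 0.0477 0.3994] yaw_y 100.56 z [-0.001  0.    -1.   ] f [ 0.1  0.6 -1.6] w 40.1 g 30.0
```

View pics/w3c.png

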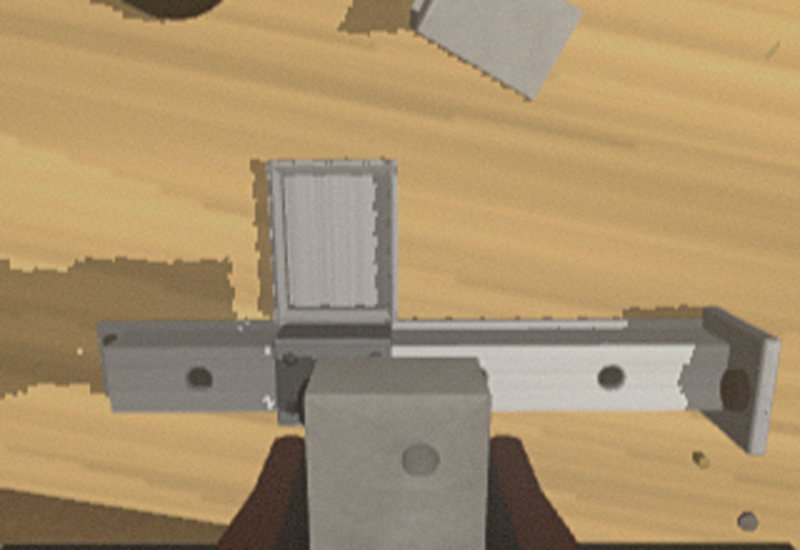

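The crop shows the rim of the pocket from (272,160) to (397,322), and rail holes at (200,377) and (611,377). The rail looks level in the picture, so the yaw matches.

```bash
python3 - <<'E'
from h import *
import pickle
d=pickle.load(open("w3.pkl","rb"))
f=lambda u,v,h: ray(d,(160+(u+.5)/2.5-.5,60+(v+.5)/2.5-.5),h)[:2]
a,b=f(200,377,.073),f(611,377,.073); x=b-a; L=np.linalg.norm(x); ux=x/L; uy=np.array([-ux[1],ux[0]])
print("span",L,"yaw",np.degrees(np.arctan2(x[1],x[0])))
o=(a+b)/2-.03*ux; print("origin",o,"pocket by holes",o+.0565*uy)
for n,c in dict(tl=(273,160),tr=(396,160),bl=(277,322),br=(393,322)).items():
    q=f(*c,.057)-o; print(n,"rim in rail mm",(q@ux*1000).round(1),(q@uy*1000).round(1))
for n,c in dict(fl=(285,306),fr=(377,306)).items():
    q=f(*c,.047)-o; print(n,"floor",(q@ux*1000).round(1),(q@uy*1000).round(1))
P=pts(d)
# rim points by depth
m=(P[...,2]>.051)&(P[...,2]<.062); q=(P[...,:2]-o); X=q@ux*1000; Y=q@uy*1000
m&=(abs(X)<40)&(Y>24)&(Y<100); print(m.sum(),np.percentile(X[m],[1,5,50,95,99]),np.percentile(Y[m],[1,5,95,99]))
go(o+.0565*uy,.4,np.degrees(np.arctan2(x[1],x[0])))
E
```

```text
span 0.1789458558133013 yaw 100.53988753881815
origin [0.61020649 0.02719771] pocket by holes [0.55465977 0.01686273]
tl rim in rail mm -25.9 90.8
tr rim in rail mm 25.9 90.8
bl rim in rail mm -27.5 20.7
br rim in rail mm 24.5 20.7
fl floor -25.1 25.8
fr floor 17.1 25.8
952 [-29.35595582 -28.56656117  -5.98797389  25.73205404  25.74681343] [24.06576354 24.94134627 89.35102795 89.41437616]
 t 6.38 tcp [0.5847 0.0476 0.3996] yaw_y 100.55 z [-0.  0. -1.] f [ 0.1 -0.3 -1.2] w 39.9 g 30.0
turn 7.719494624514785e-05 shift before turn [ 0.2341 -0.1647 -0.0029]
shift after turn [ 0.2341 -0.1647 -0.0029]
```

```bash
python3 - <<'E'
from h import *
import pickle
d=pickle.load(open("w3.pkl","rb"))
T=np.array(d["T_tool_cam"]); K=np.array(d["mtx"])
def tr(uv,z):
    r=T[:3,:3]@np.array([(uv[0]-K[0,2])/K[0,0],(uv[1]-K[1,2])/K[1,1],1]); p=T[:3,3]+r*(z-T[2,3])/r[2]; return (p*1000).round(2)
g=lambda u,v:(160+(u+.5)/2.5-.5,60+(v+.5)/2.5-.5)
for c in [(306,393),(490,393)]: print("top far",tr(g(*c),.167))
for c in [(315,358),(479,358)]: print("bottom far",tr(g(*c),.195))
P=pts(d); print("depth block top", P[int(60+460/2.5)-8,int(160+350/2.5)], "board z",P[100,440,2],P[140,200,2])
print(T.round(4))
E
```

```text
top far [ 26.94 -17.69 167.  ]
top far [ 26.93  20.88 167.  ]
bottom far [ 26.24 -18.8  195.  ]
bottom far [ 26.22  21.58 195.  ]
depth block top [0.57061666 0.03636522 0.23139492] board z 0.03729330289213462 0.03814642469946766
[[-2.000e-04 -9.580e-01 -2.868e-01  7.820e-02]
 [ 1.000e+00 -3.000e-04  2.000e-04  1.400e-03]
 [-3.000e-04 -2.868e-01  9.580e-01  2.090e-02]
 [ 0.000e+00  0.000e+00  0.000e+00  1.000e+00]]
```

```bash
python3 -m crank '[[30,[0.06,-0.045,0],0],[30,[0.06,-0.045,0],0],[30,[0.06,-0.045,0],0],[30,[0.054,-0.043,0],0],[30,[0,0,0.1],0],[30,[0,0,0.15],0],[30,[0,0,0.15],0],[30,[0,0,0.15],0],[30,[0,0,0.15],0],[30,[0,0,0.12],0],[30,[0,0,0.08],0],[30,[0,0,0.02],0],[30,[0,0,0],0],[30,[0,0,0],0],[30,[0,0,0],0]]'
python3 - <<'E'
from h import *
import pickle
info(); d=snap("top"); e=snap("scene"); w=snap("wrist")
cs=[cv2.resize(x,(400,300),interpolation=cv2.INTER_CUBIC) for x in (d["color"][140:230,360:480],e["color"][220:310,340:460])]
wc=cv2.resize(w["color"][100:340,160:480],(400,300))
cv2.imwrite("pics/m1.png",np.vstack([np.hstack(cs),np.hstack([wc,wc*0])])[...,::-1])
go((.5547,.0154),.242,100.54)
E
```

```text
time_s: 7.63
tcp_pos: [0.5561, 0.0147, 0.2626]
ee_rot: [-0.092, 0.996, 0.0, 0.001]
ft_force: [0.2, -0.2, -0.6]
gripper_width: 0.456
grasp_force: 30.0
 t 7.63 tcp [0.5561 0.0147 0.2626] yaw_y 100.53 z [ 0.002  0.    -1.   ] f [ 0.2 -0.2 -0.6] w 40.1 g 30.0
 t 7.78 tcp [0.5561 0.0149 0.2623] yaw_y 100.55 z [ 0.002  0.    -1.   ] f [-0.1  0.6 -1.7] w 39.7 g 30.0
turn 3.8000593687333624e-05 shift before turn [0.0086 0.005  0.1353]
shift after turn [0.0086 0.005  0.1353]
```

View pics/m1.png

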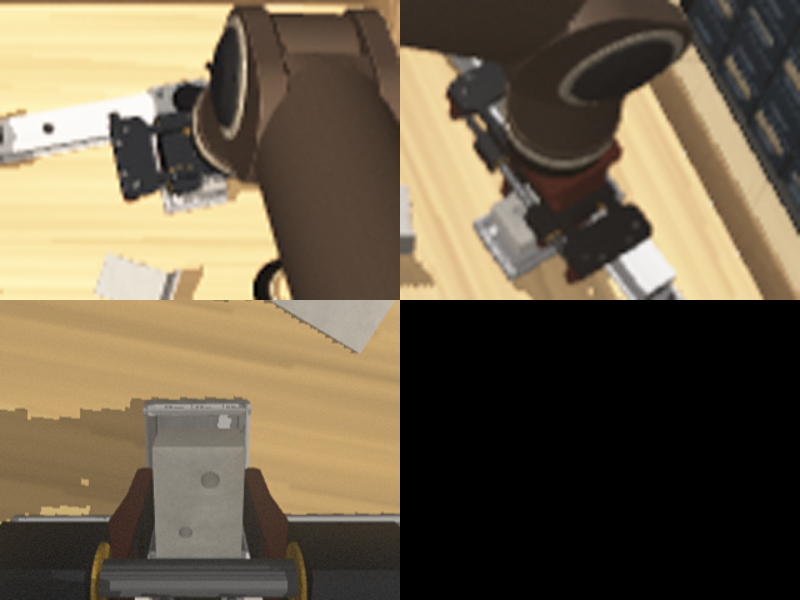

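In the wrist view (lower left), the rim of the pocket spans columns 144–250 with its near edge at row 402. The block's lower edge is at row ~413, columns 155–243, so it is well centred sideways. I'll work out the depth offset from these.

```bash
python3 - <<'E'
from h import *
w=snap("wrist"); s,M=info()
cv2.imwrite("pics/w5.png",cv2.resize(w["color"][170:270,260:380],(720,600),interpolation=cv2.INTER_CUBIC)[...,::-1])
import pickle; pickle.dump((w,s),open("w5.pkl","wb"))
E
```

```text
t 7.83 tcp [0.556  0.015  0.2621] yaw_y 100.56 z [ 0.001  0.    -1.   ] f [ 0.4 -0.2 -2.1] w 39.7 g 30.0
```

View pics/w5.png

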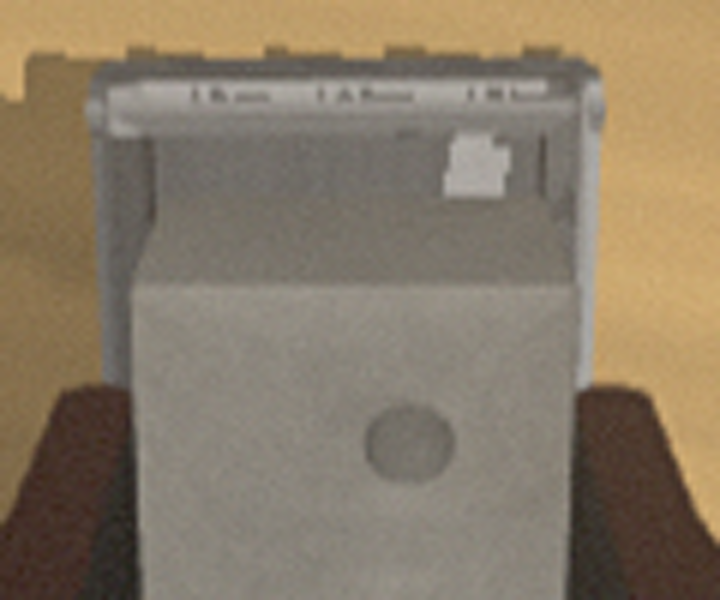

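The close crop shows the block's lower edge at row ~197 and its top edge at row 287 (columns 133–577). The rim's outer sides are at columns 90 and 603, with the near wall's rim at rows 75–135.

```bash
python3 - <<'E'
from h import *
import pickle
w,s=pickle.load(open("w5.pkl","rb")); T=np.array(w["T_tool_cam"]); K=np.array(w["mtx"])
def tr(c,z):
    u,v=260+(c[0]+.5)/6-.5,170+(c[1]+.5)/6-.5; z=s["tcp_pos"][2]-z
    r=T[:3,:3]@np.array([(u-K[0,2])/K[0,0],(v-K[1,2])/K[1,1],1]); p=T[:3,3]+r*(z-T[2,3])/r[2]; return (p*1000).round(1)[:2]
zb=.262-.195
print("block top",tr((133,287),zb+.028),tr((577,287),zb+.028)," bottom",tr((160,197),zb),tr((553,197),zb))
for c in [(90,100),(603,100),(103,380),(590,380),(346,60),(346,75),(346,105),(346,135)]: print(c,"rim",tr(c,.057))
print("floor-inner corner",tr((155,140),.047),tr((545,140),.047))
E
```

```text
block top [ 26.6 -17.9] [26.6 20.9]  bottom [ 26.5 -18.5] [26.5 21.9]
(90, 100) rim [ 34.3 -26.7]
(603, 100) rim [34.3 28. ]
(103, 380) rim [  2.2 -26.7]
(590, 380) rim [ 2.1 27.9]
(346, 60) rim [38.7  0.6]
(346, 75) rim [37.1  0.6]
(346, 105) rim [33.8  0.6]
(346, 135) rim [30.5  0.6]
floor-inner corner [ 27.3 -21.1] [27.3 23.1]
```

```bash
python3 -m crank '[[30,[0.011,-0.004,0],0],[30,[0,0,0.02],0],[30,[0,0,0.02],0],[30,[0,0,0.02],0],[30,[0,0,0.02],0],[30,[0,0,0.02],0],[30,[0,0,0.02],0],[30,[0,0,0],0],[30,[0,0,0],0]]'; python3 -c "
from h import *
info()"
```

```text
time_s: 8.58
tcp_pos: [0.5543, 0.0141, 0.2431]
ee_rot: [-0.092, 0.996, -0.0, -0.0]
ft_force: [0.1, 0.4, -0.5]
gripper_width: 0.454
grasp_force: 30.0
 t 8.58 tcp [0.5543 0.0141 0.2431] yaw_y 100.55 z [-0. -0. -1.] f [ 0.1  0.4 -0.5] w 40.0 g 30.0
```

```bash
python3 -m crank '[[30,[0,0,0.005],0],[30,[0,0,0.004],0],[30,[0,0,0],0],[30,[0,0,0],0]]'; python3 -c "
from h import *
info()"; python3 -m crank '[[60,[0,0,0],0],[60,[0,0,0],0],[60,[0,0,0],0],[60,[0,0,0],0],[60,[0,0,0],0],[60,[0,0,-0.05],0],[60,[0,0,-0.1],0],[60,[0,0,-0.15],0],[60,[0,0,-0.15],0],[60,[0,0,-0.15],0],[60,[0,0,-0.15],0],[60,[0,0,-0.15],0],[60,[0,0,-0.1],0],[60,[0,0,0],0],[60,[0,0,0],0]]'
python3 - <<'E'
from h import *
import pickle
info(); d=snap("wrist"); pickle.dump(d,open("w6.pkl","wb"))
cv2.imwrite("pics/w6.png",cv2.resize(d["color"][100:340,160:480],(800,600),interpolation=cv2.INTER_CUBIC)[...,::-1])
E
```

```text
time_s: 8.92
tcp_pos: [0.5544, 0.014, 0.2424]
ee_rot: [-0.092, 0.996, 0.0, 0.0]
ft_force: [-1.7, -0.8, 3.5]
gripper_width: 0.45
grasp_force: 30.0
 t 8.92 tcp [0.5544 0.014  0.2424] yaw_y 100.55 z [ 0.  0. -1.] f [-1.7 -0.8  3.5] w 39.6 g 30.0
time_s: 10.17
tcp_pos: [0.5543, 0.014, 0.393]
ee_rot: [-0.092, 0.996, 0.0, 0.001]
ft_force: [0.1, 0.4, -0.4]
gripper_width: 0.684
grasp_force: 0.0
 t 10.17 tcp [0.5543 0.014  0.393 ] yaw_y 100.55 z [ 0.002  0.    -1.   ] f [ 0.1  0.4 -0.4] w 60.2 g 0.0
```

View pics/w6.png

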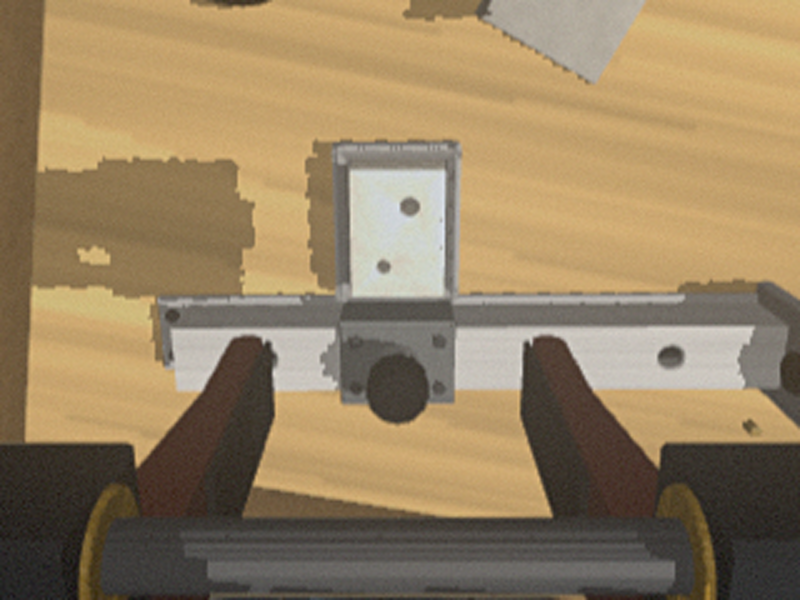

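The block lies square inside the pocket ((340–460, 145–300)), and the knob is at (398,388).

```bash
python3 - <<'E'
from h import *
import pickle
d=pickle.load(open("w6.pkl","rb")); P=pts(d); im=d["color"]
r=block2(d,(160+130,160+190,100+55,100+125),zt=.075); print(r[0])
f=lambda u,v:(160+u/2.5,100+v/2.5)
for c in [(360,185),(435,185),(360,285),(435,285),(400,235)]:
    u,v=map(int,f(*c)); print(c,P[v-2:v+3,u-2:u+3,2].mean().round(4))
g=im.max(-1)<75; q=np.zeros(g.shape,np.uint8); q[240:272,303:336]=g[240:272,303:336]
k=max(cv2.findContours(q,cv2.RETR_EXTERNAL,cv2.CHAIN_APPROX_NONE)[0],key=cv2.contourArea); (cx,cy),rad=cv2.minEnclosingCircle(k); print("knob px",cx,cy,rad)
m=(q>0)&(P[...,2]>.106); print("knob top",m.sum(),P[m].mean(0), ray(d,(cx,cy),.112))
s,M=info(); 
for p in (P[m].mean(0),ray(d,(cx,cy),.112)): print("tool",(M.T@(p-s["tcp_pos"])*1000).round(1))
E
```

```text
((550.7070922851562, 18.140281677246094), (68.3244857788086, 58.75285339355469), 10.534638404846191)
(360, 185) 0.074
(435, 185) 0.074
(360, 285) 0.0742
(435, 285) 0.0747
(400, 235) 0.0743
knob px 318.5 254.75 13.428149223327637
knob top 396 [0.60839352 0.02552357 0.11252299] [0.60574606 0.02504343 0.112     ]
 t 10.22 tcp [0.554  0.0141 0.3919] yaw_y 100.55 z [ 0.  0. -1.] f [ 0.1 -0.3  0.2] w 60.4 g 0.0
tool [-55.5   1.2 279.4]
tool [-52.8   1.2 279.9]
```

```bash
python3 -m crank '[[60,[-0.09,0,0],0],[60,[-0.1,0,0],0],[60,[-0.1,0,0],0],[60,[-0.085,0,0],0],[60,[0,0,0.1],0],[60,[0,0,0.15],0],[60,[0,0,0.15],0],[60,[0,0,0.15],0],[60,[0,0,0.12],0],[60,[0,0,0.07],0],[60,[0,0,0.04],0],[60,[0,0,0],0],[60,[0,0,0],0]]'
python3 -c "
from h import *
info()"
python3 -m crank '[[15,[0,0,0],0],[15,[0,0,0],0],[15,[0,0,0],0],[15,[0,0,0],0],[15,[0,0,0],0],[15,[0,0,0],0],[15,[0,0,0],0],[15,[0,0,0],0],[15,[0,0,0],0]]'
python3 -c "
from h import *
info()"
```

```text
time_s: 11.3
tcp_pos: [0.6098, 0.0243, 0.2752]
ee_rot: [-0.092, 0.996, -0.0, -0.0]
ft_force: [0.5, 0.2, 0.7]
gripper_width: 0.685
grasp_force: 0.0
 t 11.3 tcp [0.6098 0.0243 0.2752] yaw_y 100.54 z [-0. -0. -1.] f [0.5 0.2 0.7] w 60.3 g 0.0
time_s: 12.05
tcp_pos: [0.6097, 0.0244, 0.2753]
ee_rot: [-0.092, 0.996, 0.0, 0.0]
ft_force: [-0.1, -0.4, 3.3]
gripper_width: 0.263
grasp_force: 30.0
 t 12.05 tcp [0.6097 0.0244 0.2753] yaw_y 100.55 z [ 0.  0. -1.] f [-0.1 -0.4  3.3] w 23.2 g 30.0
```

```bash
python3 -m crank '[[15,[0,0,-0.02],0],[15,[0,0,-0.03],0],[15,[0,0,-0.03],0],[15,[0,0,-0.027],0],[15,[0,0,0],0],[15,[0,0,0],0],[15,[0,0,0],0]]'
python3 -c "
from h import *
info()"
```

```text
time_s: 12.63
tcp_pos: [0.6096, 0.0244, 0.2909]
ee_rot: [-0.092, 0.996, -0.0, -0.0]
ft_force: [2.4, 0.9, -7.2]
gripper_width: 0.263
grasp_force: 30.0
 t 12.63 tcp [0.6096 0.0244 0.2909] yaw_y 100.55 z [-0. -0. -1.] f [ 2.4  0.9 -7.2] w 23.2 g 30.0
```

```bash
python3 -m crank '[[15,[0,0.01,0],0],[15,[0,0.02,0],0],[15,[0,0.03,0],0],[15,[0,0.04,0],0],[15,[0,0.05,0],0],[15,[0,0.05,0],0],[15,[0,0.05,0],0],[15,[0,0.05,0],0],[15,[0,0.04,0],0],[15,[0,0.03,0],0],[15,[0,0.02,0],0],[15,[0,0.01,0],0],[15,[0,0.003,0],0],[15,[0,0,0],0],[15,[0,0,0],0],[15,[0,0,0],0]]'
python3 - <<'E'
from h import *
s,M=info(); u=np.array([np.cos(np.radians(100.55)),np.sin(np.radians(100.55))]); d=s["tcp_pos"][:2]-np.array([.6096,.0244]); print("slid",d@u*1000,"side",(d[0]*-u[1]+d[1]*u[0])*1000)
E
```

```text
time_s: 13.97
tcp_pos: [0.5984, 0.0841, 0.291]
ee_rot: [-0.092, 0.996, 0.0, -0.0]
ft_force: [-0.3, 0.8, -7.1]
gripper_width: 0.263
grasp_force: 30.0
 t 13.97 tcp [0.5984 0.0841 0.291 ] yaw_y 100.56 z [-0.001  0.001 -1.   ] f [-0.3  0.8 -7.1] w 23.1 g 30.0
slid 60.76030913824166 side 0.1229449464753285
```

```bash
python3 -m crank '[[15,[0,0,0.02],0],[15,[0,0,0.02],0],[15,[0,0,0.02],0],[15,[0,0,0.02],0],[15,[0,0,0.015],0],[15,[0,0,0.01],0],[15,[0,0,0],0],[15,[0,0,0],0],[15,[0,0,0],0]]'
python3 -c "
from h import *
info()"
```

```text
time_s: 14.72
tcp_pos: [0.5984, 0.084, 0.2753]
ee_rot: [-0.092, 0.996, 0.0, -0.0]
ft_force: [-2.6, 2.4, -3.4]
gripper_width: 0.263
grasp_force: 30.0
 t 14.72 tcp [0.5984 0.084  0.2753] yaw_y 100.56 z [-0.  0. -1.] f [-2.6  2.4 -3.4] w 23.2 g 30.0
```

```bash
python3 -m crank '[[45,[0,0,0],0],[45,[0,0,0],0],[45,[0,0,0],0],[45,[0,0,0],0],[45,[0,0,0],0],[45,[0,0,0],0],[15,[0,0,0],0],[15,[0,0,0],0],[15,[0,0,0],0],[15,[0,0,0],0],[15,[0,0,0],0],[15,[0,0,0],0],[15,[0,0,0],0],[15,[0,0,0],0]]'
python3 - <<'E'
from h import *
info(); w=snap("wrist"); t=snap("top"); e=snap("scene")
a=cv2.resize(w["color"][60:300,160:480],(800,600),interpolation=cv2.INTER_CUBIC)
b=cv2.resize(t["color"][140:245,320:460],(400,300),interpolation=cv2.INTER_CUBIC)
a[:300,:300]=b[:,:300]
cv2.imwrite("pics/end.png",a[...,::-1])
P=pts(w); s,M=info(); 
# block top region: rail-y 56 mm on tool +x
q=(P-s["tcp_pos"])@M*1000
m=(abs(q[...,0]-62)<15)&(abs(q[...,1])<14)&(P[...,2]>.06); print(m.sum(), P[m][:,2].mean(), np.linalg.lstsq(np.c_[q[m][:,:2],np.ones(m.sum())],P[m][:,2]*1000,rcond=None)[0])
E
```

```text
time_s: 15.88
tcp_pos: [0.5985, 0.0839, 0.2753]
ee_rot: [-0.092, 0.996, 0.0, -0.0]
ft_force: [0.9, 0.9, -0.8]
gripper_width: 0.26
grasp_force: 30.0
 t 15.88 tcp [0.5985 0.0839 0.2753] yaw_y 100.56 z [-0.  0. -1.] f [ 0.9  0.9 -0.8] w 22.8 g 30.0
 t 16.03 tcp [0.5985 0.0839 0.2753] yaw_y 100.56 z [-0.  0. -1.] f [-0.1  1.2  0.2] w 22.9 g 30.0
2256 0.07405205227770992 [-4.64139047e-03 -1.33502698e-02  7.43373205e+01]
```

View pics/end.png

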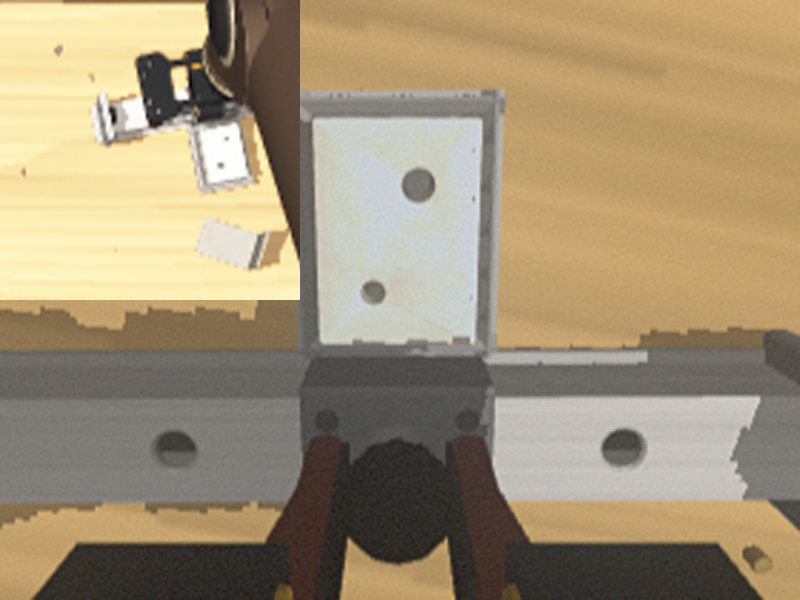

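The section sits midway between the open holes at (176,448) and (623,448). The block is flat and square in the pocket, and the fingers hold the knob at (399,490). I'll check the knob's height and hand in.

```bash
python3 - <<'E'
from h import *
w=snap("wrist"); P=pts(w); z=P[250:275,312:327,2]; print(np.median(z))
if abs(np.median(z)-.112)<.0025: info(); print(manip.hand_in())
E
```

```text
0.11102185107148554
 t 16.08 tcp [0.5985 0.0839 0.2753] yaw_y 100.55 z [ 0.  0. -1.] f [-0.1  0.7 -0.3] w 22.9 g 30.0
the job is handed in; nothing more can be done
None
```

The job is handed in at about 16 s: the block is seated flat and square in the pocket, the section is locked one hole further along with the pin home, the gripper is still closed on the knob, and the tape roll and bracket were not touched.

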